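# Seat the sample block in the dry-block heater

### The job

Fit the silver aluminium sample block into the pocket of the dry-block heater: tuck one end of its base under the red fixed lip, then press the other end down past the orange spring roller until it clicks in and the block lies flat on the pocket floor. Let go of it, and leave the black spare block and everything else where they stand.

Things in the scene. Friction and masses are not known exactly. Their poses are not given: they have to be found in the camera images.
- block: silver aluminium block, 0.55 kg: base plate 120 long (x) x 50 wide (y) x 10 high; centred on it a body 90 x 50 x 50 (60 high in all) with eight dark tube holes drawn on its flat top. So a tongue 15 long, 10 thick juts out at each x end; the ends are alike, either may go under the lip. Origin: centre of underside, z up. Starts flat on the bench; grip it across the 50 mm width.
- spare: black spare block, of the same outer shape and size as the silver one, with smaller holes; to be left alone. Origin: centre of the underside.
- heater: dry-block heater, fixed: white housing 210 (x) x 170 (y) x 90 high, blue control panel on its +y side. Origin: centre of the underside. Its top holds the pocket (see well), centred 20 to -y of the origin.
- well (a point): centre of the pocket floor, 68 above the bench; axes along the heater's, z up. The pocket is 122 long (x) x 53 wide (y) x 22 deep, its top level with the housing's. Lip at its -x end, roller at +x: the block will not go in level, but tilted about 18 degrees, lip end low, then turned down. Seated, the block's origin is within 1.5 mm of this point, its x axis along or against the point's.
- lip (a point): middle of the free lower edge of the fixed red lip, 14 above the pocket floor. The lip is as wide as the pocket and overhangs its -x end by 8 (x from -61 to -53 in the well's frame); its top is 22 above the floor. Axes as the heater's.
- catch (a joint): spring catch: travel of the roller out of the pocket towards +x, 0 (sprung in) to 0.008 m. The spring gives 10 N at 0 and 1 N more per mm. As that end of the block's base is pressed down the roller gives way by 2 to 4 mm, then springs back to 0 over the tongue.
- catch_roller (a point): centre of the orange roller, radius 10, 14 wide (y), free to roll; 6 beyond the pocket's +x end (so it reaches 4 into the pocket, catch at 0) and 18.5 above the pocket floor.
- amber_bottle: amber bottle with black cap, diameter 90, 220 high; bystander. Origin: centre of its underside.
- clear_bottle: clear bottle with blue cap, diameter 72, 150 high; bystander. Origin: centre of its underside.
- flask: conical glass flask, foot diameter 80, 120 high; bystander. Origin: centre of its underside.
- beaker: small white beaker, diameter 64, 80 high; bystander. Origin: centre of its underside.
- stopper: red stopper, diameter 34, 35 high; bystander. Origin: centre of its underside.
There are look-alikes about, which are no part of the job. Leave any turquoise or yellow look-alike of the block alone.

How it is judged:
By the outcome, as a careful person would: the job done as asked, in the order asked, and still so for the second after the job is handed in, with the robot touching nothing.
It also fails if it takes over 48 s, if anything falls off the work surface, if the arm or the gripper's body presses on something with over 40 N, if the wrist force passes 120 N, or if a joint passes its speed limit or range.

### The arm

A 6-joint arm with a two-finger parallel gripper is mounted at the origin on the work surface. World frame = base frame: x ahead of the robot, y to its left, z up, the work surface at z = 0. Lengths are in m, angles in rad, forces in N, time in s.
With the tool pointing down it reaches from about 0.35 to 0.875 m from the base axis. Payload 4.2 kg.
Tool frame: the origin (TCP) lies at the very end of the fingers, on their centre line; the grasp point (between the pads) lies robot.tcp_to_grasp behind it (robot.tcp_to_grasp is the distance from the TCP to the grasp point, in m); z points along the fingers, y is the direction in which the jaws open and shut (so a half turn about z gives the same grasp; the last joint's range is limited). The gripper opens to 85 mm and grips with 20 to 120 N. Pads are 22 mm wide; open, the fingers measure 114 mm over their backs; the gripper's body (76 mm by 85 mm) begins 54 mm behind the grasp point. The pads swing forward as they close: fully open they stand 13 mm farther back than shut.
Start: joints at [-1.056, 0.385, 0.008, 0, -1.194, -0.259], TCP at [0.158, -0.605, 0.231] pointing down, gripper open.
Joint ranges: [-3.14, 3.14], [-1.21, 2.06], [-1.07, 1.41], [-3.16, 2.05], [-2.99, -0.16], [-3.1, 3.1]. Speed limits (rad/s): [2.79, 2.79, 3.14, 3.14, 3.14, 3.14].

### API

Orientations are given as a unit quaternion [w, x, y, z].
In Python, from bench import status, viewer, robot gives the robot as it stands.
- The arm moves only by the tool jog_arm, never from a script. Its argument "deltas" is a list of rows, each an object of numbers: "grip": the opening in per cent of the stroke, from 0 (shut) to 100 (fully open); "x", "y", "z": the shift along the tool's x, y, z in cm; "rx", "ry", "rz": the turn, a rotation vector about the tool's x, y, z in rad. A call has 1 to 20 rows; each row is the pose to reach, as a shift and turn from the pose measured when the call began, along the tool's axes at that moment; what a row does not reach only later rows make up. A row lasts 1/10 s, in which the tool goes at most 50 mm and 8.59 degrees, less where a joint would pass 70% of its speed; a pose out of reach is approached as far as the arm can. A call with a gripper value outside its range is refused whole. The fingers move at their own pace and stop on an object; the grip force is fixed at half the most. Time passes only in rows, so rows that repeat a pose let the fingers close. It gives the time, the measured TCP pose, the force and the opening at its end, in the units of the state.
- status.observe(): the state, without advancing time (a new reading comes with each control period).
- viewer.grab_frame(name): name is "scene" or "top" or "wrist"; returns a dict with "pixels" (384x512x3 uint8, blue, green, red), "fx", "fy", "cx", "cy" (pixels), "rvec" (rotation vector, rad) and "tvec" (3), from world to camera coordinates, as OpenCV has them. Camera axes: x right, y down, z forward; pixel columns grow to the right and rows downward; lengths in m; the calibration is good to about 2 mm. A picture is of the moment at which its call begins. There is no depth.
- robot.job_done(): hands the job in, once; it reports no verdict.
Trained networks look in a picture, given as the dict that the camera call returned (one of the last four; its "shot" number tells which), for a name from the list of things; names that differ only in an ending like _2 or _b are one class to them, and where a whole thing is asked for, a point or a joint stands for the part that bears it (a point fixed in the world has none). Each returns a list of dicts, best first, with "confidence" (0 to 1); they miss things now and then, are a little off and sometimes report something else, mostly with a low value. They report only what shows in the picture. A call takes as long as a camera call. They do not tell look-alikes from the thing itself.
- viewer.look_for(query, picture): "xy" ([column, row] in pixels, amid what is visible of it).
The state is a dict: "time_s": time; "q": joint angles; "qd": joint speeds; "joint_efforts": joint torques, N m; "tcp_pos": TCP position; "orientation": TCP orientation; "force": force on the tool from outside, world axes, zero at the start; "moment": the same for the moment, N m; "opening": opening from 0.0 (shut) to 1.0 (fully open).
Only numpy, scipy, OpenCV 4.12 (cv2) and the standard library are available. Lean on these libraries where they do the work, as an engineer would, in place of code of your own. Each camera call takes 0.05 s, during which the arm holds its last target. There are 200 camera calls.

## Working session

There is one attempt and no reset: what is moved stays moved. The work goes in short steps, Python scripts to look and compute and a tool call to move; the robot and the scene stay as the last step left them, time stands still between calls to the robot, and variables do not carry over. Pictures are saved under pics/ and viewed, about 8 in all and at most 12, crops included, and the job is handed in when it is done.

Besides the shell and the picture viewer there is one more tool, called as name([rows], argument=value, ...), one row to a line, values as JSON. jog_arm: Moves the arm, as the interface text tells. Its arguments: {"type":"object","properties":{"deltas":{"type":"array"}},"required":["deltas"]}

```bash
ls; mkdir -p pics
cat > h.py <<'E'
import numpy as np, cv2
from scipy.spatial.transform import Rotation as R
from bench import status, viewer, robot
def cam(p):
    return cv2.Rodrigues(np.array(p['rvec'],float))[0], np.array(p['tvec'],float).ravel()
def ray(p,uv,z):
    A,t=cam(p); d=A.T@np.array([(uv[0]-p['cx'])/p['fx'],(uv[1]-p['cy'])/p['fy'],1.]); c=-A.T@t
    return c+d*(z-c[2])/d[2]
def proj(p,X):
    A,t=cam(p); q=np.atleast_2d(X)@A.T+t
    return np.c_[q[:,0]/q[:,2]*p['fx']+p['cx'],q[:,1]/q[:,2]*p['fy']+p['cy']]
E
python3 - <<'E'
from h import *
s=status.observe(); print(s['time_s'],s['tcp_pos'],s['orientation'],s['opening'],robot.tcp_to_grasp)
ims=[]
for n in ['scene','top']:
    p=viewer.grab_frame(n); ims.append(p['pixels'])
    print(n,-cam(p)[0].T@cam(p)[1],p['fx'],p['shot'])
    for q in ['block','heater','well','lip','catch_roller','spare']:
        for r in viewer.look_for(q,p): print(q,np.round(r['xy'],1),round(r['confidence'],2))
    cv2.imwrite(f'pics/{n}1.png',p['pixels'])
    np.save(f'{n}1.npy',p,allow_pickle=True)
E
```

```text
pics
0.0 [ 0.15801143 -0.60409877  0.23021905] [-1.76024654e-04 -1.27456707e-01  9.91843538e-01  1.07331936e-03] 1.0015970753321 0.0187
scene [1.13903119 0.1203784  0.94036   ] 375.42578505186526 1
block [236.8 148.5] 0.86
block [218.9 199.2] 0.61
block [170.2 129.5] 0.56
block [308.7 227.1] 0.29
heater [217.1 196.7] 0.59
heater [309.3 224.8] 0.57
well [310.7 227.5] 0.86
lip [306.2 224.6] 0.85
catch_roller [291.6 233.4] 0.51
spare [178.7 166.3] 0.66
spare [306.3 224.3] 0.33
top [ 0.35970535 -0.03612288  1.1460719 ] 388.1348278664747 2
block [290.6 269.9] 0.98
block [288.8 196.2] 0.64
block [204.2 258.1] 0.64
block [376.  271.5] 0.55
heater [192.  180.1] 0.76
heater [431.  159.8] 0.45
well [193.2 177.2] 0.86
lip [191.7 176.3] 0.72
lip [425.7 158.5] 0.67
lip [284.3 110.8] 0.21
catch_roller [201.2 155.9] 0.52
spare [346.4 224.6] 0.93
```

View pics/scene1.png

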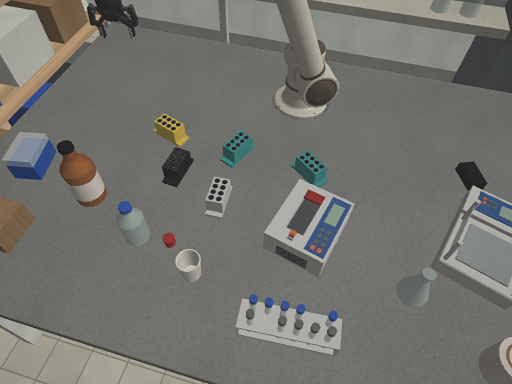

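View pics/top1.png

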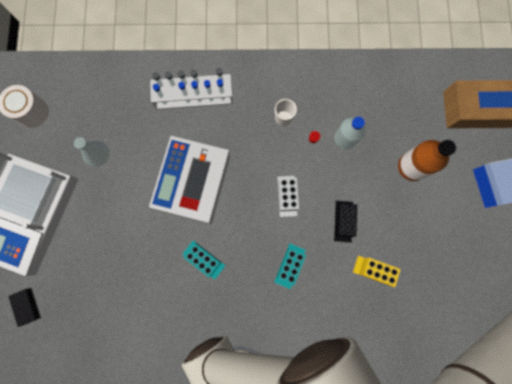

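Candidates in the top view are silver at (288,196), black spare at (346,221), turquoise at (204,259) and (291,266), and yellow at (377,271). By the description the one I want is silver at (288,196). In the scene view it is at (219,196). The heater is at (190,178) in the top view, with the red lip near the robot at (190,200) and the orange roller far off at (204,153). I'll check both in a close crop.

Run:
```python
from h import *
t=np.load('top1.npy',allow_pickle=True).item()['pixels']; 
a=cv2.resize(t[165:225,262:317],None,fx=6.5,fy=6.5,interpolation=cv2.INTER_CUBIC)
b=cv2.resize(t[130:227,143:235],None,fx=4.02,fy=4.02,interpolation=cv2.INTER_CUBIC)
h=min(a.shape[0],b.shape[0]); cv2.imwrite('pics/crop1.png',np.hstack([a[:h],b[:h]])); print(a.shape,b.shape)
```

```text
(390, 358, 3) (390, 370, 3)
```

View pics/crop1.png

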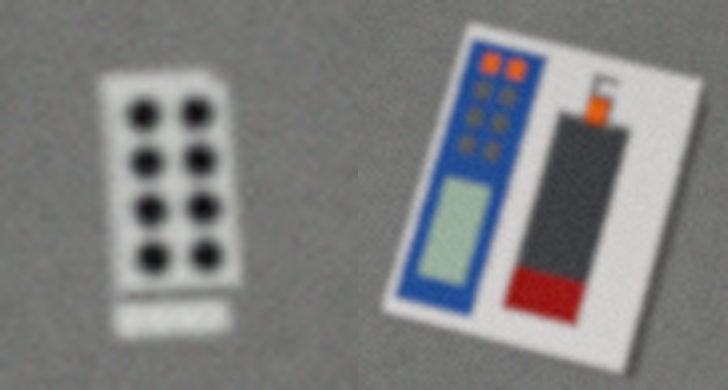

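```bash
cat >> h.py <<'E'
def rectpose(P,L,W):
    """4 ground points (front-left,front-right,back-right,back-left; front=+x local) -> centre,yaw"""
    M=np.array([[L,W],[L,-W],[-L,-W],[-L,W]])/2; P=np.asarray(P)[:,:2]; c=P.mean(0)
    H=(P-c); a=np.arctan2((M[:,0]*H[:,1]-M[:,1]*H[:,0]).sum(),(M*H).sum())
    Rm=np.array([[np.cos(a),-np.sin(a)],[np.sin(a),np.cos(a)]]); return c,a,np.abs(P-c-M@Rm.T).max()
def move(target_p,target_R):
    """shift (cm) and rotvec in current tool axes to reach pose"""
    s=status.observe(); w=s['orientation']; R0=R.from_quat([w[1],w[2],w[3],w[0]])
    return np.round(R0.inv().apply(np.array(target_p)-s['tcp_pos'])*100,3), np.round((R0.inv()*target_R).as_rotvec(),4)
def down(yaw): # tool z down, tool x along world dir yaw
    return R.from_matrix(np.array([[np.cos(yaw),np.sin(yaw),0],[np.sin(yaw),-np.cos(yaw),0],[0,0,-1]]).T.reshape(3,3).T)
E
python3 - <<'E'
from h import *
p=np.load('top1.npy',allow_pickle=True).item()
b=np.array([(100,75),(222,72),(242,287),(117,292)])/6.5+[262,165]
h=(np.array([(468,22),(705,80),(628,373),(382,310)])-[358,0])/4.02+[143,130]
B=rectpose([ray(p,u,.06) for u in b],.09,.05); H=rectpose([ray(p,u,.09) for u in h],.21,.17)
print(B,H)
s=status.observe();w=s['orientation'];M=R.from_quat([w[1],w[2],w[3],w[0]]).as_matrix();print(M)
pw=viewer.grab_frame('wrist'); A,t=cam(pw); print('wristcam in tool:',M.T@(-A.T@t-s['tcp_pos']),'\n',M.T@A.T, pw['fx'])
E
```

```text
(array([ 0.53094037, -0.14325025]), np.float64(0.05383640690786062), np.float64(0.0035304831015020646)) (array([0.56867472, 0.13169467]), np.float64(-0.25046145866851666), np.float64(0.0018505160672122808))
[[-9.67470454e-01 -2.52984027e-01  6.05817808e-05]
 [-2.52984030e-01  9.67470452e-01 -6.78015917e-05]
 [-4.14583632e-05 -8.09222597e-05 -9.99999996e-01]]
wristcam in tool: [ 0.06432862 -0.00030951 -0.14269952] 
 [[ 3.04000924e-04 -9.65999985e-01 -2.58541944e-01]
 [ 9.99999339e-01  6.96467977e-06  1.14980509e-03]
 [-1.10891103e-03 -2.58542123e-01  9.65999348e-01]] 328.70262492815635
```

```bash
sed -i 's/.T.reshape(3,3).T)/)/' h.py
python3 - <<'E'
from h import *
print(move([.531,-.143,.23],down(np.pi+.054)), move([.531,-.143,.14],down(np.pi+.054)))
E
```

```text
(array([-47.75 ,  35.23 ,   0.133]), array([-0.    ,  0.    ,  0.2018])) (array([-47.75 ,  35.23 ,   9.133]), array([-0.    ,  0.    ,  0.2018]))
```

jog_arm([
  {"x": -12,"y": 8.8,"z": 0,"rz": 0.05},
  {"x": -24,"y": 17.6,"z": 0,"rz": 0.1},
  {"x": -36,"y": 26.4,"z": 0,"rz": 0.15},
  {"x": -47.75,"y": 35.2,"z": 0,"rz": 0.2},
  {"x": -47.75,"y": 35.2,"z": 0,"rz": 0.202},
  {"x": -47.75,"y": 35.2,"z": 0,"rz": 0.202},
  {"x": -47.75,"y": 35.2,"z": 0,"rz": 0.202},
  {"x": -47.75,"y": 35.2,"z": 0,"rz": 0.202},
  {"x": -47.75,"y": 35.2,"z": 0,"rz": 0.202},
  {"x": -47.75,"y": 35.2,"z": 0,"rz": 0.202},
  {"x": -47.75,"y": 35.2,"z": 0,"rz": 0.202},
  {"x": -47.75,"y": 35.2,"z": 0,"rz": 0.202},
  {"x": -47.75,"y": 35.2,"z": 4.5,"rz": 0.202},
  {"x": -47.75,"y": 35.2,"z": 9.1,"rz": 0.202},
  {"x": -47.75,"y": 35.2,"z": 9.1,"rz": 0.202},
  {"x": -47.75,"y": 35.2,"z": 9.1,"rz": 0.202},
])

```text
validation failed for argument at $.de...
```

Run:
```python
from h import *
p=viewer.grab_frame('wrist'); np.save('w1.npy',p,allow_pickle=True); s=status.observe(); print(s['time_s'],s['tcp_pos'],s['qd'])
np.save('s1.npy',s,allow_pickle=True)
cv2.imwrite('pics/w1.png',cv2.resize(p['pixels'],(768,576),interpolation=cv2.INTER_CUBIC))
```

```text
0.8 [ 0.15817442 -0.60462601  0.23133631] [-8.11140404e-05  1.13722354e-03 -9.11060906e-04 -5.41397482e-04
 -8.66249112e-04 -2.54593102e-04]
```

View pics/w1.png

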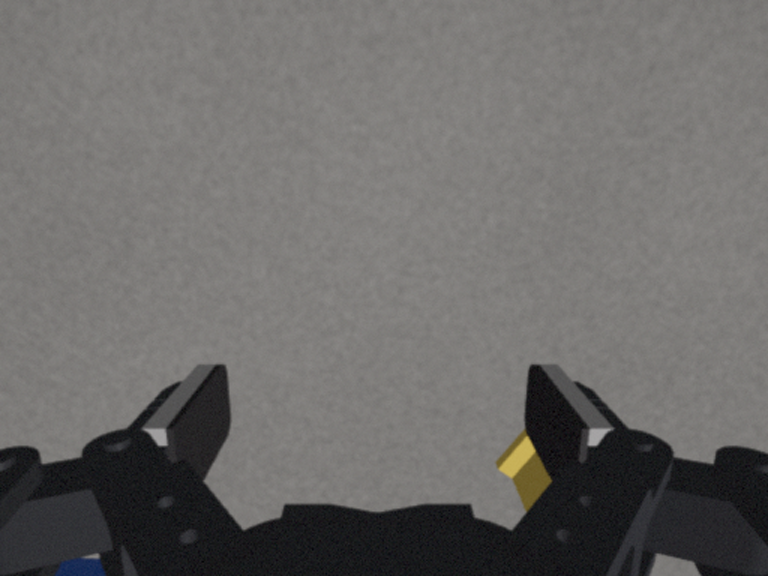

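The move was refused, so nothing has moved. The wrist picture shows only bench and fingers, so the target should sit about 4 cm to tool +x of the TCP. I'll resend with every key given.

jog_arm([
  {"grip": 100,"x": -12,"y": 8.8,"z": 0,"rx": 0,"ry": 0,"rz": 0.05},
  {"grip": 100,"x": -24,"y": 17.6,"z": 0,"rx": 0,"ry": 0,"rz": 0.1},
  {"grip": 100,"x": -36,"y": 26.4,"z": 0,"rx": 0,"ry": 0,"rz": 0.15},
  {"grip": 100,"x": -52,"y": 34,"z": 0,"rx": 0,"ry": 0,"rz": 0.2},
  {"grip": 100,"x": -52,"y": 34,"z": 0,"rx": 0,"ry": 0,"rz": 0.2},
  {"grip": 100,"x": -52,"y": 34,"z": 0,"rx": 0,"ry": 0,"rz": 0.2},
  {"grip": 100,"x": -52,"y": 34,"z": 0,"rx": 0,"ry": 0,"rz": 0.2},
  {"grip": 100,"x": -52,"y": 34,"z": 0,"rx": 0,"ry": 0,"rz": 0.2},
  {"grip": 100,"x": -52,"y": 34,"z": 0,"rx": 0,"ry": 0,"rz": 0.2},
  {"grip": 100,"x": -52,"y": 34,"z": 0,"rx": 0,"ry": 0,"rz": 0.2},
  {"grip": 100,"x": -52,"y": 34,"z": 0,"rx": 0,"ry": 0,"rz": 0.2},
  {"grip": 100,"x": -52,"y": 34,"z": 0,"rx": 0,"ry": 0,"rz": 0.2},
  {"grip": 100,"x": -52,"y": 34,"z": 4.5,"rx": 0,"ry": 0,"rz": 0.2},
  {"grip": 100,"x": -52,"y": 34,"z": 9,"rx": 0,"ry": 0,"rz": 0.2},
  {"grip": 100,"x": -52,"y": 34,"z": 9,"rx": 0,"ry": 0,"rz": 0.2},
])

```text
time_s: 2.3
tcp_pos: [0.5709, -0.1428, 0.1348]
orientation: [-0.007, -0.028, 1.0, 0.001]
force: [-0.8, -0.2, 0.5]
opening: 0.999
```

Run:
```python
from h import *
for i in range(4): p=viewer.grab_frame('wrist')
np.save('w1.npy',p,allow_pickle=True); s=status.observe(); print(s['time_s'],s['tcp_pos'],s['orientation'],np.abs(s['qd']).max())
np.save('s1.npy',s,allow_pickle=True)
cv2.imwrite('pics/w2.png',cv2.resize(p['pixels'],(768,576),interpolation=cv2.INTER_CUBIC))
```

```text
2.5 [ 0.57682093 -0.14491473  0.14429105] [ 2.51329427e-03 -2.78454804e-02  9.99608922e-01 -5.61042866e-04] 0.014245778041519367
```

View pics/w2.png

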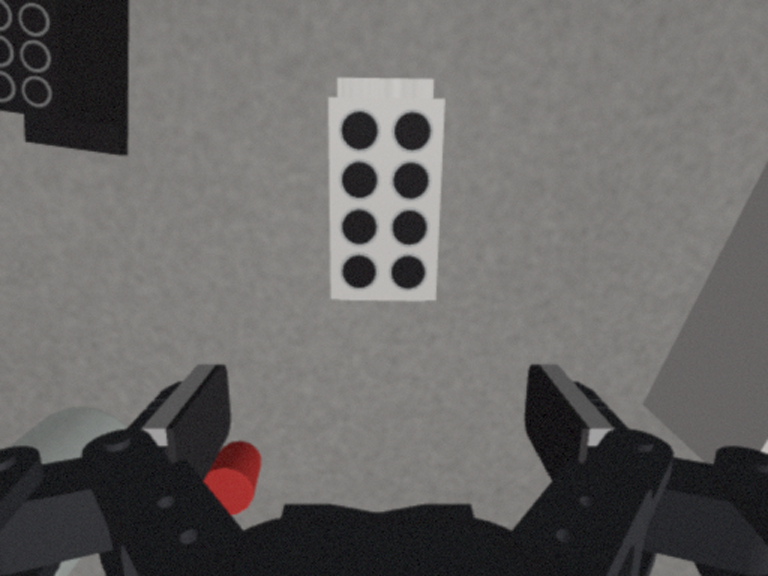

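```bash
cat >> h.py <<'E'
def holes(p,z,box):
    """centre and long-axis yaw of the 8 dark holes inside pixel box (u0,v0,u1,v1)"""
    u0,v0,u1,v1=box; g=cv2.cvtColor(p['pixels'],cv2.COLOR_BGR2GRAY)[v0:v1,u0:u1]
    n,l,st,c=cv2.connectedComponentsWithStats((g<100).astype('uint8'))
    k=[i for i in range(1,n) if 100<st[i,4]<900]; 
    P=np.array([ray(p,c[i]+[u0,v0],z)[:2] for i in k]); m=P.mean(0)
    e=np.linalg.svd(P-m)[2][0]; e=e*np.sign(e[0]); return len(k),m,np.arctan2(e[1],e[0]),np.sort((P-m)@e),(P-m)@[-e[1],e[0]]
E
python3 - <<'E'
from h import *
p=np.load('w1.npy',allow_pickle=True).item(); s=np.load('s1.npy',allow_pickle=True).item()
print(holes(p,.06,(220,66,295,198)))
c=(np.array([(331,299),(436,300),(444,98),(329,97)])+.5)/1.5-.5
c=c[:,:]; P=[ray(p,u,.06) for u in c]; print(rectpose(P,.09,.05)); print(np.linalg.norm(P[0]-P[1]),np.linalg.norm(P[1]-P[2]))
w=s['orientation'];M=R.from_quat([w[1],w[2],w[3],w[0]]).as_matrix();A,t=cam(p); print(M.T@(-A.T@t-s['tcp_pos']),M.T@A.T)
E
```

```text
(8, array([ 0.53190594, -0.14410446]), np.float64(0.04188339242346178), array([-0.03160366, -0.03152952, -0.01058341, -0.01050063,  0.01049195,
        0.01055643,  0.03154129,  0.03162755]), array([-0.0115871 ,  0.01151577, -0.01152305,  0.01150576, -0.01149077,
        0.01157095, -0.01148764,  0.01149609]))
(array([ 0.53199372, -0.14380462]), np.float64(0.044647639887305746), np.float64(0.050048340945786446))
0.05011190442638618 0.09033533348153695
[ 6.43656052e-02 -1.60290200e-05 -1.42059507e-01] [[ 6.92676406e-04 -9.66553187e-01 -2.56465312e-01]
 [ 9.99999389e-01  4.48605769e-04  1.01017422e-03]
 [-8.61335294e-04 -2.56465855e-01  9.66552908e-01]]
```

Run:
```python
from h import *
print(move([.5519,-.1433,.03],down(np.pi+.042)))
```

```text
(array([ 2.536,  0.314, 11.416]), array([-0.0012,  0.005 ,  0.0137]))
```

jog_arm([
  {"grip": 100,"x": 2.5,"y": 0.31,"z": 3,"rx": 0,"ry": 0.005,"rz": 0.0137},
  {"grip": 100,"x": 2.5,"y": 0.31,"z": 7,"rx": 0,"ry": 0.005,"rz": 0.0137},
  {"grip": 100,"x": 2.5,"y": 0.31,"z": 10,"rx": 0,"ry": 0.005,"rz": 0.0137},
  {"grip": 100,"x": 2.5,"y": 0.31,"z": 11.4,"rx": 0,"ry": 0.005,"rz": 0.0137},
  {"grip": 100,"x": 2.5,"y": 0.31,"z": 11.4,"rx": 0,"ry": 0.005,"rz": 0.0137},
  {"grip": 100,"x": 2.5,"y": 0.31,"z": 11.4,"rx": 0,"ry": 0.005,"rz": 0.0137},
  {"grip": 100,"x": 2.5,"y": 0.31,"z": 11.4,"rx": 0,"ry": 0.005,"rz": 0.0137},
])

```text
time_s: 3.2
tcp_pos: [0.554, -0.1436, 0.0326]
orientation: [0.002, -0.021, 1.0, -0.001]
force: [0.7, -0.0, -0.1]
opening: 0.999
```

Run:
```python
from h import *
for i in range(3):
    p=viewer.grab_frame('wrist'); s=status.observe(); print(s['tcp_pos'],s['force'])
print(move([.5519,-.1433,.03],down(np.pi+.042)))
A,t=cam(p); w=s['orientation'];M=R.from_quat([w[1],w[2],w[3],w[0]]).as_matrix(); print(M.T@(-A.T@t-s['tcp_pos']))
```

```text
[ 0.55375901 -0.14352236  0.03232537] [ 0.65529067 -0.6367943   0.50309201]
[ 0.55345612 -0.14345204  0.03199519] [-0.84209746  0.69385526  0.15817611]
[ 0.55316141 -0.14340475  0.03164293] [0.04588303 0.05593436 0.66977918]
(array([0.126, 0.016, 0.164]), array([-0.0014,  0.0028,  0.    ]))
[ 6.41143668e-02 -1.42713265e-04 -1.43006085e-01]
```

jog_arm([
  {"grip": 0,"x": 0.12,"y": 0,"z": 0.16,"rx": 0,"ry": 0.002,"rz": 0},
  {"grip": 0,"x": 0.12,"y": 0,"z": 0.16,"rx": 0,"ry": 0.002,"rz": 0},
  {"grip": 0,"x": 0.12,"y": 0,"z": 0.16,"rx": 0,"ry": 0.002,"rz": 0},
  {"grip": 0,"x": 0.12,"y": 0,"z": 0.16,"rx": 0,"ry": 0.002,"rz": 0},
  {"grip": 0,"x": 0.12,"y": 0,"z": 0.16,"rx": 0,"ry": 0.002,"rz": 0},
  {"grip": 0,"x": 0.12,"y": 0,"z": 0.16,"rx": 0,"ry": 0.002,"rz": 0},
  {"grip": 0,"x": 0.12,"y": 0,"z": 0.16,"rx": 0,"ry": 0.002,"rz": 0},
  {"grip": 0,"x": 0.12,"y": 0,"z": 0.16,"rx": 0,"ry": 0.002,"rz": 0},
])

```text
time_s: 4.15
tcp_pos: [0.5523, -0.1434, 0.0304]
orientation: [0.001, -0.021, 1.0, -0.001]
force: [0.1, 0.8, 5.2]
opening: 0.574
```

Run:
```python
from h import *
Q=[];O=[]
for i in range(6):
    p=viewer.grab_frame('wrist'); s=status.observe(); Q.append(s['tcp_pos']); w=s['orientation'];O.append(R.from_quat([w[1],w[2],w[3],w[0]]))
print(np.round(Q,5),s['force'],s['opening'],s['time_s'])
m=R.concatenate(O).mean(); print((down(np.pi+.042).inv()*m).as_rotvec())
cv2.imwrite('pics/w3.png',cv2.resize(p['pixels'],(768,576),interpolation=cv2.INTER_CUBIC)); np.save('w3.npy',p,allow_pickle=True)
```

```text
[[ 0.55226 -0.14342  0.03042]
 [ 0.55229 -0.1434   0.03043]
 [ 0.55227 -0.14341  0.03041]
 [ 0.55228 -0.14343  0.03043]
 [ 0.55224 -0.14343  0.03042]
 [ 0.55227 -0.14342  0.03042]] [0.60229604 1.01745864 5.15055438] 0.5748954660683151 4.45
[ 0.00152359 -0.00146315 -0.00032181]
```

View pics/w3.png

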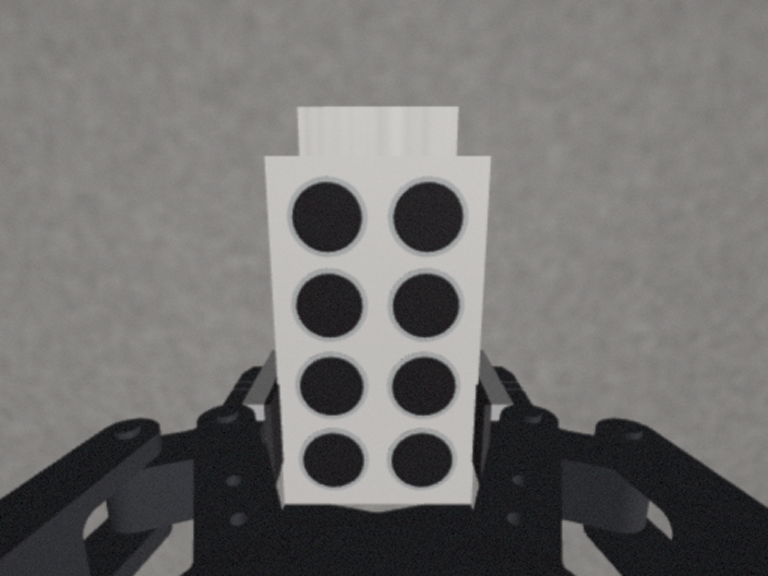

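```bash
sed -i 's/<900/<2500/' h.py
python3 - <<'E'
from h import *
p=np.load('w3.npy',allow_pickle=True).item(); s=status.observe()
r=holes(p,.06,(192,112,316,330)); print(r)
w=s['orientation'];Q=R.from_quat([w[1],w[2],w[3],w[0]]); 
print('block origin in tool mm',Q.inv().apply(np.r_[r[1],0]-s['tcp_pos'])*1e3, 'block yaw-tool', r[2]-.042)
A,t=cam(p);M=Q.as_matrix(); print(M.T@(-A.T@t-s['tcp_pos']),M.T@A.T)
E
```

```text
(8, array([ 0.53231353, -0.1441766 ]), np.float64(0.042779336319205795), array([-0.03163248, -0.03163212, -0.01054533, -0.01052928,  0.01053629,
        0.01054319,  0.03162476,  0.03163496]), array([-0.01157081,  0.01155312, -0.01153884,  0.0115452 , -0.01153425,
        0.0115642 , -0.01153674,  0.01151812]))
block origin in tool mm [20.01447002  0.13921775 30.39464457] block yaw-tool 0.0007793363192057923
[ 6.42949229e-02 -9.59177997e-05 -1.42718659e-01] [[ 2.61644294e-04 -9.66045213e-01 -2.58372942e-01]
 [ 9.99999444e-01 -1.11285718e-05  1.05427004e-03]
 [-1.02134785e-03 -2.58373075e-01  9.66044673e-01]]
```

jog_arm([
  {"grip": 0,"x": 0,"y": 0,"z": -4,"rx": 0,"ry": 0,"rz": 0},
  {"grip": 0,"x": 0,"y": 0,"z": -8,"rx": 0,"ry": 0,"rz": 0},
  {"grip": 0,"x": 0,"y": 0,"z": -12,"rx": 0,"ry": 0,"rz": 0},
  {"grip": 0,"x": 0,"y": 0,"z": -16,"rx": 0,"ry": 0,"rz": 0},
  {"grip": 0,"x": 0,"y": 0,"z": -20,"rx": 0,"ry": 0,"rz": 0},
  {"grip": 0,"x": 0,"y": 0,"z": -20,"rx": 0,"ry": 0,"rz": 0},
  {"grip": 0,"x": 0,"y": 0,"z": -20,"rx": 0,"ry": 0,"rz": 0},
  {"grip": 0,"x": 0,"y": 0,"z": -20,"rx": 0,"ry": 0,"rz": 0},
])

```text
time_s: 5.25
tcp_pos: [0.55, -0.1427, 0.227]
orientation: [-0.002, -0.021, 1.0, 0.0]
force: [-0.5, -0.4, -4.6]
opening: 0.574
```

Run:
```python
from h import *
print(move([.572,.0225,.227],down(np.pi-.25)))
```

```text
(array([-2.8830e+00,  1.6415e+01, -8.0000e-03]), array([-0.0005, -0.0049,  0.2915]))
```

jog_arm([
  {"grip": 0,"x": -0.9,"y": 4.1,"z": 0,"rx": 0,"ry": -0.003,"rz": 0.07},
  {"grip": 0,"x": -1.6,"y": 8.2,"z": 0,"rx": 0,"ry": -0.005,"rz": 0.14},
  {"grip": 0,"x": -2.3,"y": 12.3,"z": 0,"rx": 0,"ry": -0.005,"rz": 0.21},
  {"grip": 0,"x": -2.9,"y": 16.4,"z": 0,"rx": 0,"ry": -0.005,"rz": 0.29},
  {"grip": 0,"x": -2.9,"y": 16.4,"z": 0,"rx": 0,"ry": -0.005,"rz": 0.29},
  {"grip": 0,"x": -2.9,"y": 16.4,"z": 0,"rx": 0,"ry": -0.005,"rz": 0.29},
  {"grip": 0,"x": -2.9,"y": 16.4,"z": 0,"rx": 0,"ry": -0.005,"rz": 0.29},
  {"grip": 0,"x": -2.9,"y": 16.4,"z": 0,"rx": 0,"ry": -0.005,"rz": 0.29},
  {"grip": 0,"x": -2.9,"y": 16.4,"z": 0,"rx": 0,"ry": -0.005,"rz": 0.29},
  {"grip": 0,"x": -2.9,"y": 16.4,"z": 0,"rx": 0,"ry": -0.005,"rz": 0.29},
])

```text
time_s: 6.25
tcp_pos: [0.5721, 0.0216, 0.2269]
orientation: [-0.0, 0.125, 0.992, -0.0]
force: [0.9, 0.3, -4.2]
opening: 0.575
```

Run:
```python
from h import *
for i in range(4): p=viewer.grab_frame('wrist'); 
s=status.observe(); print(s['tcp_pos'],s['time_s'],s['force'])
for q in ['lip','well','catch_roller']: 
    for r in viewer.look_for(q,p): print(q,r['xy'],r['confidence'])
w=proj(p,[[.5637,.1123,.068]]);print('predicted well px',w)
np.save('w4.npy',p,allow_pickle=True);np.save('s4.npy',s,allow_pickle=True)
cv2.imwrite('pics/w4.png',cv2.resize(p['pixels'],(768,576),interpolation=cv2.INTER_CUBIC))
```

```text
[0.57212703 0.02207914 0.22699757] 6.45 [-0.28460397 -0.42288887 -4.68997832]
lip [393.1, 117.0] 0.85
well [396.3, 115.5] 0.85
catch_roller [347.2, 221.0] 0.72
catch_roller [8.3, 317.1] 0.43
predicted well px [[344.37159734 144.18768967]]
```

View pics/w4.png

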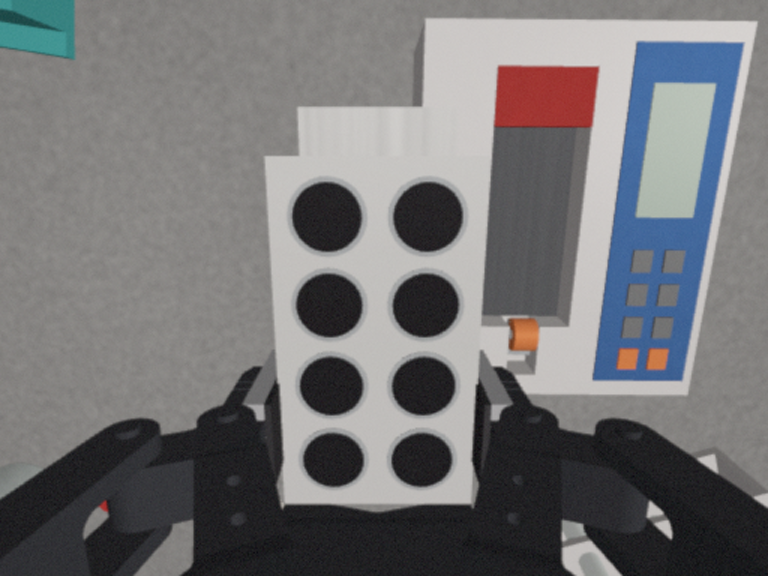

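```bash
cat > fit.py <<'E'
from h import *
from scipy.optimize import least_squares
def fit(p,U,X,x0):
    g=cv2.cvtColor(p['pixels'],cv2.COLOR_BGR2GRAY)
    u0=((np.array(U,float)+.5)/1.5-.5).astype(np.float32)
    u=cv2.cornerSubPix(g,u0.reshape(-1,1,2).copy(),(3,3),(-1,-1),(3,30,.01)).reshape(-1,2)
    W=lambda v:np.c_[v[0]+X[:,0]*np.cos(v[2])-X[:,1]*np.sin(v[2]),v[1]+X[:,0]*np.sin(v[2])+X[:,1]*np.cos(v[2]),X[:,2]]
    for nm,uu in (('manual',u0),('subpix',u)):
        r=least_squares(lambda v:(proj(p,W(v))-uu).ravel(),x0,loss='soft_l1',f_scale=.5,x_scale=[.1,.1,.1])
        print(nm,r.x,'\n',np.round(r.fun.reshape(-1,2),1).tolist())
    print(np.round(u-u0,2).tolist()); return r.x
E
python3 - <<'E'
from fit import *
p=np.load('w4.npy',allow_pickle=True).item()
# well frame xy (m): heater origin at (0,.02)
U=[(425,18),(755,22),(687,395),(495,126),(593,127),(569,326)]
X=np.array([(-105,-65,90),(-105,105,90),(105,105,90),(-53,-26.5,90),(-53,26.5,90),(61,26.5,90)])/1e3
fit(p,U,X,[.5637,.1123,-.25])
E
```

```text
manual [ 0.56672633  0.11550105 -0.25780363] 
 [[0.5, 0.2], [1.5, -0.3], [0.0, -0.0], [-0.8, -0.1], [-0.7, -0.1], [-0.1, 0.7]]
subpix [ 0.56660008  0.11533101 -0.25739276] 
 [[0.3, 0.1], [-0.2, 0.3], [0.1, -0.1], [0.1, -0.6], [-0.9, -0.2], [0.3, 0.5]]
[[-0.10999999940395355, -0.019999999552965164], [1.3799999952316284, -0.7300000190734863], [-0.15000000596046448, -0.029999999329447746], [-1.1399999856948853, 0.47999998927116394], [0.0, 0.0], [-0.550000011920929, 0.10000000149011612]]
```

```bash
cat >> h.py <<'E'
WELL=np.array([.5666,.1153,.068]); YAW=-.2575
TB=np.array([20.0,-.14,30.4])/1e3
def tgt(ox,oz,deg,oy=0,well=None,yaw=None):
    well=WELL if well is None else well; yaw=YAW if yaw is None else yaw
    Rw=R.from_euler('z',yaw); Rb=Rw*R.from_euler('y',-deg,degrees=True)
    return move(well+Rw.apply(np.array([ox,oy,oz])/1e3)+Rb.apply(TB), Rb*R.from_matrix(np.diag([-1.,1,-1])))
def blockpose():
    """block origin in well frame mm and tilt deg, from the measured tool pose"""
    s=status.observe(); w=s['orientation']; Rt=R.from_quat([w[1],w[2],w[3],w[0]])
    Rb=Rt*R.from_matrix(np.diag([-1.,1,-1])); o=s['tcp_pos']-Rb.apply(TB); Rw=R.from_euler('z',YAW)
    return np.round(Rw.inv().apply(o-WELL)*1e3,2), np.round(np.degrees((Rw.inv()*Rb).as_rotvec()),2), np.round(s['force'],1), np.round(s['time_s'],2), round(s['opening'],3)
E
python3 -c "
from h import *
print(blockpose()); print(tgt(10,80,0),tgt(10,80,18),tgt(10,50,18))"
```

```text
(array([  9.07, -88.57, 128.59]), array([-0.02, -0.01,  0.51]), array([ 0.6, -0.5, -5.3]), np.float64(6.6), 0.569)
(array([-0.171,  8.839,  4.856]), array([-0.0004,  0.0002,  0.0089])) (array([0.866, 8.848, 4.386]), array([ 0.001 , -0.3139,  0.0089])) (array([0.867, 8.849, 7.386]), array([ 0.001 , -0.3139,  0.0089]))
```

jog_arm([
  {"grip": 0,"x": 0.1,"y": 3,"z": 0.5,"rx": 0,"ry": -0.1,"rz": 0.009},
  {"grip": 0,"x": 0.5,"y": 6,"z": 1.5,"rx": 0,"ry": -0.2,"rz": 0.009},
  {"grip": 0,"x": 0.87,"y": 8.85,"z": 3,"rx": 0.001,"ry": -0.314,"rz": 0.009},
  {"grip": 0,"x": 0.87,"y": 8.85,"z": 4.4,"rx": 0.001,"ry": -0.314,"rz": 0.009},
  {"grip": 0,"x": 0.87,"y": 8.85,"z": 6.5,"rx": 0.001,"ry": -0.314,"rz": 0.009},
  {"grip": 0,"x": 0.87,"y": 8.85,"z": 7.4,"rx": 0.001,"ry": -0.314,"rz": 0.009},
  {"grip": 0,"x": 0.87,"y": 8.85,"z": 7.4,"rx": 0.001,"ry": -0.314,"rz": 0.009},
  {"grip": 0,"x": 0.87,"y": 8.85,"z": 7.4,"rx": 0.001,"ry": -0.314,"rz": 0.009},
  {"grip": 0,"x": 0.87,"y": 8.85,"z": 7.4,"rx": 0.001,"ry": -0.314,"rz": 0.009},
  {"grip": 0,"x": 0.87,"y": 8.85,"z": 7.4,"rx": 0.001,"ry": -0.314,"rz": 0.009},
  {"grip": 0,"x": 0.87,"y": 8.85,"z": 7.4,"rx": 0.001,"ry": -0.314,"rz": 0.009},
])

```text
time_s: 7.7
tcp_pos: [0.5859, 0.1102, 0.1537]
orientation: [0.156, 0.127, 0.979, -0.02]
force: [-0.9, 0.2, -4.8]
opening: 0.58
```

Run:
```python
from h import *
for i in range(4): p=viewer.grab_frame('wrist')
print(blockpose())
Rw=R.from_euler('z',YAW)
X=np.array([(-105,-65,22),(-105,105,22),(-53,-26.5,22),(-53,26.5,22)])/1e3
print(np.round(proj(p,WELL+Rw.apply(X))*1.5+.25,1).tolist())
np.save('w5.npy',p,allow_pickle=True)
cv2.imwrite('pics/w5.png',cv2.resize(p['pixels'],(768,576),interpolation=cv2.INTER_CUBIC))
```

```text
(array([1.002e+01, 1.000e-02, 5.003e+01]), array([ 1.000e-02, -1.801e+01, -1.000e-02]), array([ 0.2,  0.1, -4.9]), np.float64(7.9), 0.575)
[[146.0, -111.3], [747.4, -111.2], [298.3, 84.9], [454.2, 84.9]]
```

View pics/w5.png

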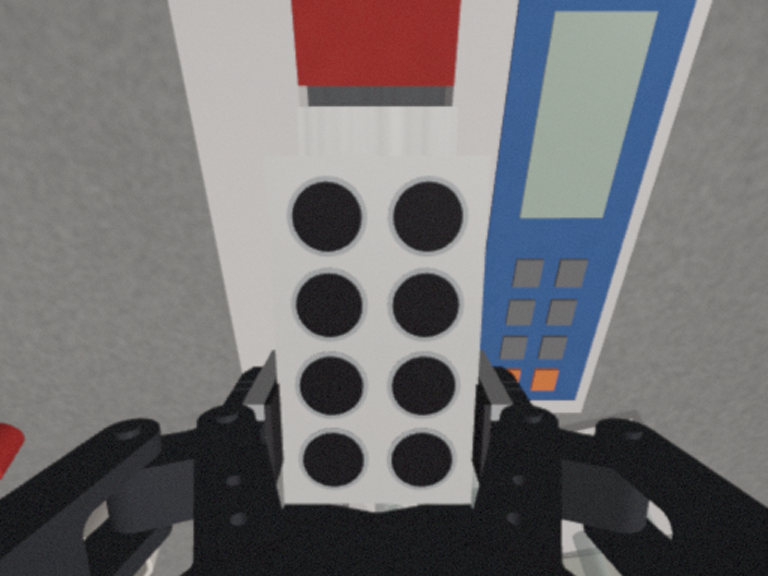

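Run:
```python
from h import *
for a in [(10,35,18),(10,20,18),(5,19.5,18),(0.5,19.5,18)]: print(a,tgt(*a))
```

```text
(10, 35, 18) (array([ 0.466, -0.   ,  1.429]), array([ 0.0002,  0.0002, -0.0002]))
(10, 20, 18) (array([ 0.93 , -0.   ,  2.855]), array([ 0.0002,  0.0002, -0.0002]))
(5, 19.5, 18) (array([ 1.421, -0.   ,  2.748]), array([ 0.0002,  0.0002, -0.0002]))
(0.5, 19.5, 18) (array([ 1.849e+00, -1.000e-03,  2.609e+00]), array([ 0.0002,  0.0002, -0.0002]))
```

jog_arm([
  {"grip": 0,"x": 0.25,"y": 0,"z": 0.7,"rx": 0,"ry": 0,"rz": 0},
  {"grip": 0,"x": 0.46,"y": 0,"z": 1.43,"rx": 0,"ry": 0,"rz": 0},
  {"grip": 0,"x": 0.7,"y": 0,"z": 2.15,"rx": 0,"ry": 0,"rz": 0},
  {"grip": 0,"x": 0.93,"y": 0,"z": 2.85,"rx": 0,"ry": 0,"rz": 0},
  {"grip": 0,"x": 0.93,"y": 0,"z": 2.85,"rx": 0,"ry": 0,"rz": 0},
  {"grip": 0,"x": 0.93,"y": 0,"z": 2.85,"rx": 0,"ry": 0,"rz": 0},
  {"grip": 0,"x": 0.93,"y": 0,"z": 2.85,"rx": 0,"ry": 0,"rz": 0},
  {"grip": 0,"x": 0.93,"y": 0,"z": 2.85,"rx": 0,"ry": 0,"rz": 0},
  {"grip": 0,"x": 0.93,"y": 0,"z": 2.85,"rx": 0,"ry": 0,"rz": 0},
])

```text
time_s: 8.8
tcp_pos: [0.5856, 0.1103, 0.1233]
orientation: [0.155, 0.127, 0.979, -0.02]
force: [-0.1, -0.0, -4.6]
opening: 0.573
```

Run:
```python
from h import *
p=viewer.grab_frame('wrist'); print(blockpose())
for a in [(5,19.5,18),(0.5,19.5,18),(0,19,18)]: print(a,tgt(*a))
cv2.imwrite('pics/w6.png',p['pixels'][30:170,150:350])
```

```text
(array([10.02,  0.11, 20.19]), array([ 3.000e-02, -1.803e+01, -1.000e-02]), array([ 0.4,  0.7, -4.6]), np.float64(8.85), 0.573)
(5, 19.5, 18) (array([ 0.498, -0.01 , -0.089]), array([ 0.0004,  0.0004, -0.0003]))
(0.5, 19.5, 18) (array([ 0.926, -0.01 , -0.228]), array([ 0.0004,  0.0004, -0.0003]))
(0, 19, 18) (array([ 0.989, -0.01 , -0.196]), array([ 0.0004,  0.0004, -0.0003]))
```

jog_arm([
  {"grip": 0,"x": 0.25,"y": 0,"z": -0.05,"rx": 0,"ry": 0,"rz": 0},
  {"grip": 0,"x": 0.5,"y": 0,"z": -0.09,"rx": 0,"ry": 0,"rz": 0},
  {"grip": 0,"x": 0.7,"y": 0,"z": -0.155,"rx": 0,"ry": 0,"rz": 0},
  {"grip": 0,"x": 0.92,"y": 0,"z": -0.225,"rx": 0,"ry": 0,"rz": 0},
  {"grip": 0,"x": 0.92,"y": 0,"z": -0.225,"rx": 0,"ry": 0,"rz": 0},
  {"grip": 0,"x": 0.92,"y": 0,"z": -0.225,"rx": 0,"ry": 0,"rz": 0},
  {"grip": 0,"x": 0.92,"y": 0,"z": -0.225,"rx": 0,"ry": 0,"rz": 0},
  {"grip": 0,"x": 0.92,"y": 0,"z": -0.225,"rx": 0,"ry": 0,"rz": 0},
])

```text
time_s: 9.65
tcp_pos: [0.5765, 0.1127, 0.1226]
orientation: [0.155, 0.127, 0.979, -0.02]
force: [1.5, 0.2, -5.1]
opening: 0.576
```

Run:
```python
from h import *
p=viewer.grab_frame('wrist'); print(blockpose())
cv2.imwrite('pics/w6.png',cv2.resize(p['pixels'][0:200,130:380],None,fx=3,fy=3,interpolation=cv2.INTER_CUBIC))
```

```text
(array([ 0.66,  0.12, 19.49]), array([  0.03, -18.03,  -0.02]), array([-0.1, -0. , -5.3]), np.float64(9.7), 0.571)
```

View pics/w6.png

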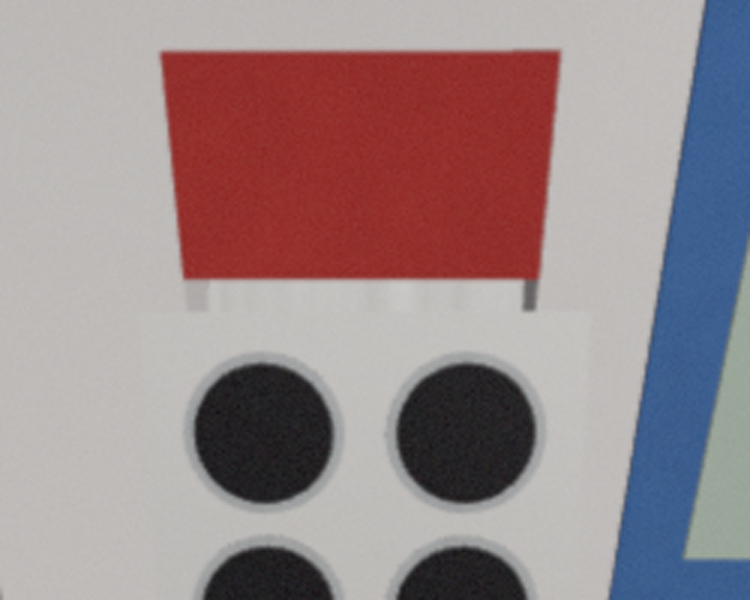

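Run:
```python
from h import *
print(blockpose())
for th in [18,15,12,10,8,6,4,2,0]:
    c,s=np.cos(np.radians(th)),np.sin(np.radians(th)); tx=-60.4+10*s; tz=.3 if th>5 else 0
    print(th,*tgt(tx+60*c,tz+60*s,th,-.35))
```

```text
(array([ 0.66,  0.12, 19.49]), array([  0.03, -18.03,  -0.02]), array([-0.1, -0. , -5.3]), np.float64(9.7), 0.571)
18 [ 0.104 -0.045  0.035] [ 0.0004  0.0005 -0.0004]
15 [ 0.004 -0.046  0.442] [ 0.0004  0.0528 -0.0004]
12 [-0.073 -0.046  0.856] [ 0.0004  0.1052 -0.0004]
10 [-0.112 -0.046  1.136] [ 0.0004  0.1401 -0.0004]
8 [-0.14  -0.046  1.418] [ 0.0004  0.175  -0.0004]
6 [-0.158 -0.046  1.701] [ 0.0004  0.2099 -0.0003]
4 [-0.156 -0.046  2.015] [ 0.0004  0.2448 -0.0003]
2 [-0.153 -0.046  2.301] [ 0.0004  0.2797 -0.0003]
0 [-0.139 -0.046  2.589] [ 5.000e-04  3.146e-01 -3.000e-04]
```

jog_arm([
  {"grip": 0,"x": 0.1,"y": -0.045,"z": 0.035,"rx": 0,"ry": 0,"rz": 0},
  {"grip": 0,"x": 0.1,"y": -0.045,"z": 0.035,"rx": 0,"ry": 0,"rz": 0},
  {"grip": 0,"x": 0.05,"y": -0.045,"z": 0.24,"rx": 0,"ry": 0.027,"rz": 0},
  {"grip": 0,"x": 0.0,"y": -0.045,"z": 0.44,"rx": 0,"ry": 0.053,"rz": 0},
  {"grip": 0,"x": -0.035,"y": -0.045,"z": 0.65,"rx": 0,"ry": 0.079,"rz": 0},
  {"grip": 0,"x": -0.073,"y": -0.045,"z": 0.856,"rx": 0,"ry": 0.105,"rz": 0},
  {"grip": 0,"x": -0.073,"y": -0.045,"z": 0.856,"rx": 0,"ry": 0.105,"rz": 0},
  {"grip": 0,"x": -0.073,"y": -0.045,"z": 0.856,"rx": 0,"ry": 0.105,"rz": 0},
  {"grip": 0,"x": -0.073,"y": -0.045,"z": 0.856,"rx": 0,"ry": 0.105,"rz": 0},
])

```text
time_s: 10.6
tcp_pos: [0.5794, 0.1112, 0.1146]
orientation: [0.104, 0.128, 0.986, -0.013]
force: [0.6, 0.3, -4.6]
opening: 0.576
```

Run:
```python
from h import *
print(blockpose())
for th in [10,8,6,4,2,0]:
    c,s=np.cos(np.radians(th)),np.sin(np.radians(th)); tx=-60.4+10*s; tz=.3 if th>5 else 0
    print(th,*tgt(tx+60*c,tz+60*s,th,-.35))
```

```text
(array([ 0.15, -0.53, 12.73]), array([ 1.000e-02, -1.203e+01, -0.000e+00]), array([ 0.6,  0.3, -4.6]), np.float64(10.6), 0.576)
10 [-0.091  0.019  0.275] [ 0.0002  0.0354 -0.0001]
8 [-0.148  0.019  0.553] [ 0.0002  0.0703 -0.    ]
6 [-0.196  0.019  0.833] [ 0.0002  0.1052 -0.    ]
4 [-0.226  0.018  1.145] [ 0.0002  0.1401 -0.    ]
2 [-0.253  0.018  1.43 ] [ 0.0002  0.175  -0.    ]
0 [-0.27   0.018  1.717] [ 2.000e-04  2.099e-01 -0.000e+00]
```

jog_arm([
  {"grip": 0,"x": -0.045,"y": 0.02,"z": 0.14,"rx": 0,"ry": 0.018,"rz": 0},
  {"grip": 0,"x": -0.09,"y": 0.02,"z": 0.275,"rx": 0,"ry": 0.035,"rz": 0},
  {"grip": 0,"x": -0.12,"y": 0.02,"z": 0.41,"rx": 0,"ry": 0.053,"rz": 0},
  {"grip": 0,"x": -0.148,"y": 0.02,"z": 0.55,"rx": 0,"ry": 0.07,"rz": 0},
  {"grip": 0,"x": -0.17,"y": 0.02,"z": 0.69,"rx": 0,"ry": 0.088,"rz": 0},
  {"grip": 0,"x": -0.196,"y": 0.02,"z": 0.83,"rx": 0,"ry": 0.105,"rz": 0},
  {"grip": 0,"x": -0.196,"y": 0.02,"z": 0.83,"rx": 0,"ry": 0.105,"rz": 0},
  {"grip": 0,"x": -0.196,"y": 0.02,"z": 0.83,"rx": 0,"ry": 0.105,"rz": 0},
])

```text
time_s: 11.4
tcp_pos: [0.5824, 0.1103, 0.1064]
orientation: [0.051, 0.128, 0.99, -0.007]
force: [-2.8, 1.1, -5.7]
opening: 0.58
```

Run:
```python
from h import *
print(blockpose(), np.round(status.observe()['moment'],2))
p=viewer.grab_frame('wrist')
r=holes(p,.1,(192,112,316,330)); print(r[0])  # same box: block fixed in camera if no slip
g=cv2.cvtColor(p['pixels'],cv2.COLOR_BGR2GRAY);g3=cv2.cvtColor(np.load('w3.npy',allow_pickle=True).item()['pixels'],cv2.COLOR_BGR2GRAY)
def cs(g):
    n,l,st,c=cv2.connectedComponentsWithStats((g[112:330,192:316]<100).astype('uint8')); return np.array([c[i] for i in range(1,n) if 100<st[i,4]<2500])
a,b=cs(g),cs(g3); print(np.round(a-b,1).tolist() if a.shape==b.shape else (a,b))
for th in [4,2,0]:
    c,s=np.cos(np.radians(th)),np.sin(np.radians(th)); tx=-60.4+10*s; tz=0
    print(th,*tgt(tx+60*c,tz+60*s,th,-.35))
```

```text
(array([-0.14, -0.71,  6.12]), array([-0.04, -5.94, -0.02]), array([-2.8,  1.1, -5.7]), np.float64(11.4), 0.58) [0.27 1.26 0.17]
8
[[-0.2, -0.0], [-0.3, -0.1], [-0.2, -0.2], [-0.1, -0.1], [-0.1, -0.1], [-0.2, -0.1], [-0.1, -0.2], [0.0, -0.2]]
4 [-0.114  0.034  0.271] [-0.0006  0.034  -0.0003]
2 [-0.171  0.034  0.552] [-0.0006  0.0689 -0.0003]
0 [-0.218  0.034  0.836] [-0.0006  0.1038 -0.0003]
```

jog_arm([
  {"grip": 0,"x": -0.06,"y": 0.03,"z": 0.135,"rx": 0,"ry": 0.017,"rz": 0},
  {"grip": 0,"x": -0.115,"y": 0.03,"z": 0.27,"rx": 0,"ry": 0.034,"rz": 0},
  {"grip": 0,"x": -0.145,"y": 0.03,"z": 0.41,"rx": 0,"ry": 0.052,"rz": 0},
  {"grip": 0,"x": -0.17,"y": 0.03,"z": 0.55,"rx": 0,"ry": 0.069,"rz": 0},
  {"grip": 0,"x": -0.195,"y": 0.03,"z": 0.69,"rx": 0,"ry": 0.086,"rz": 0},
  {"grip": 0,"x": -0.218,"y": 0.03,"z": 0.84,"rx": 0,"ry": 0.104,"rz": 0},
  {"grip": 0,"x": -0.218,"y": 0.03,"z": 0.84,"rx": 0,"ry": 0.104,"rz": 0},
  {"grip": 0,"x": -0.218,"y": 0.03,"z": 0.84,"rx": 0,"ry": 0.104,"rz": 0},
  {"grip": 0,"x": -0.218,"y": 0.03,"z": 0.84,"rx": 0,"ry": 0.104,"rz": 0},
  {"grip": 0,"x": -0.218,"y": 0.03,"z": 0.84,"rx": 0,"ry": 0.104,"rz": 0},
])

```text
time_s: 12.45
tcp_pos: [0.5856, 0.1099, 0.0986]
orientation: [0.0, 0.128, 0.992, -0.0]
force: [0.4, -0.9, -3.8]
opening: 0.577
```

Run:
```python
from h import *
print(blockpose(), np.round(status.observe()['moment'],2))
p=viewer.grab_frame('wrist')
g=cv2.cvtColor(p['pixels'],cv2.COLOR_BGR2GRAY);g3=cv2.cvtColor(np.load('w3.npy',allow_pickle=True).item()['pixels'],cv2.COLOR_BGR2GRAY)
def cs(g):
    n,l,st,c=cv2.connectedComponentsWithStats((g[112:330,192:316]<100).astype('uint8')); return np.array([c[i] for i in range(1,n) if 100<st[i,4]<2500])
a,b=cs(g),cs(g3); print(np.round(a-b,1).tolist() if a.shape==b.shape else (a,b))
print(tgt(-.2,0,0,-.35))
```

```text
(array([-0.21, -0.25,  0.2 ]), array([-0.01, -0.04, -0.  ]), array([ 0.4, -0.9, -3.8]), np.float64(12.45), 0.577) [-0.02 -0.08 -0.03]
[[-0.1, -0.1], [-0.3, -0.2], [-0.1, -0.2], [-0.1, -0.2], [-0.1, -0.1], [-0.2, -0.2], [-0.1, -0.2], [0.0, -0.1]]
(array([-0.01 , -0.007,  0.017]), array([-0.0002,  0.0005, -0.0001]))
```

jog_arm([
  {"grip": 0,"x": 0,"y": 0,"z": 0.05,"rx": 0,"ry": 0,"rz": 0},
  {"grip": 0,"x": 0,"y": 0,"z": 0.08,"rx": 0,"ry": 0,"rz": 0},
  {"grip": 0,"x": 0,"y": 0,"z": 0.08,"rx": 0,"ry": 0,"rz": 0},
  {"grip": 0,"x": 0,"y": 0,"z": 0.08,"rx": 0,"ry": 0,"rz": 0},
])

```text
time_s: 12.9
tcp_pos: [0.5856, 0.1099, 0.0985]
orientation: [0.0, 0.128, 0.992, -0.0]
force: [-2.9, -0.7, 1.3]
opening: 0.572
```

Run:
```python
from h import *
print(blockpose(), np.round(status.observe()['moment'],2))
```

```text
(array([-0.22, -0.24,  0.06]), array([-0.01, -0.05,  0.01]), array([-2.9, -0.7,  1.3]), np.float64(12.9), 0.572) [-0.08  0.73 -0.03]
```

jog_arm([
  {"grip": 100,"x": 0,"y": 0,"z": 0,"rx": 0,"ry": 0,"rz": 0},
  {"grip": 100,"x": 0,"y": 0,"z": 0,"rx": 0,"ry": 0,"rz": 0},
  {"grip": 100,"x": 0,"y": 0,"z": 0,"rx": 0,"ry": 0,"rz": 0},
  {"grip": 100,"x": 0,"y": 0,"z": 0,"rx": 0,"ry": 0,"rz": 0},
  {"grip": 100,"x": 0,"y": 0,"z": 0,"rx": 0,"ry": 0,"rz": 0},
  {"grip": 100,"x": 0,"y": 0,"z": -2,"rx": 0,"ry": 0,"rz": 0},
  {"grip": 100,"x": 0,"y": 0,"z": -5,"rx": 0,"ry": 0,"rz": 0},
  {"grip": 100,"x": 0,"y": 0,"z": -9,"rx": 0,"ry": 0,"rz": 0},
  {"grip": 100,"x": -3,"y": 0,"z": -12,"rx": 0,"ry": 0,"rz": 0},
  {"grip": 100,"x": -5,"y": 0,"z": -12,"rx": 0,"ry": 0,"rz": 0},
  {"grip": 100,"x": -5,"y": 0,"z": -12,"rx": 0,"ry": 0,"rz": 0},
  {"grip": 100,"x": -5,"y": 0,"z": -12,"rx": 0,"ry": 0,"rz": 0},
  {"grip": 100,"x": -5,"y": 0,"z": -12,"rx": 0,"ry": 0,"rz": 0},
])

```text
time_s: 14.2
tcp_pos: [0.6329, 0.0972, 0.2176]
orientation: [-0.001, 0.128, 0.992, -0.001]
force: [-1.2, 0.0, -0.2]
opening: 0.999
```

Run:
```python
from h import *
for i in range(4): p=viewer.grab_frame('wrist')
s=status.observe(); print(s['time_s'],s['tcp_pos'],s['force'],s['opening'])
np.save('w7.npy',p,allow_pickle=True)
Rw=R.from_euler('z',YAW)
X=np.array([(-45,-25,60),(-45,25,60),(45,25,60),(45,-25,60),(-53,-26.5,22),(-53,26.5,22),(67,0,28.5)])/1e3
print('pred px',np.round(proj(p,WELL+Rw.apply(X))*1.5+.25,1).tolist())
im=p['pixels']; cv2.imwrite('pics/w7.png',cv2.resize(im,(768,576),interpolation=cv2.INTER_CUBIC))
```

```text
14.4 [0.63334768 0.09740795 0.21838652] [ 0.66886095 -0.4205929   0.2882962 ] 0.9995576338622845
pred px [[319.3, 39.5], [435.5, 39.6], [429.5, 246.5], [324.8, 246.4], [324.5, 39.7], [430.3, 39.8], [377.1, 276.1]]
```

View pics/w7.png

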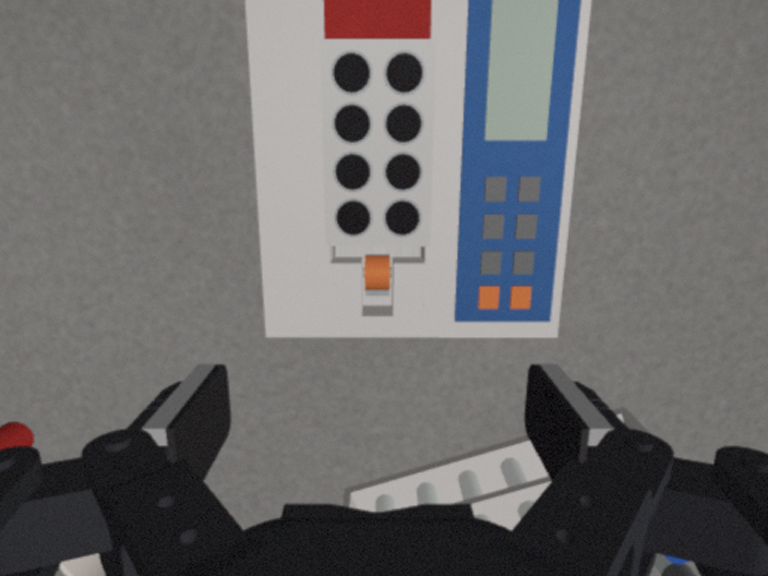

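Run:
```python
from h import *
p=np.load('w7.npy',allow_pickle=True).item(); Rw=R.from_euler('z',YAW)
n,m,a,e,_=holes(p,.128,(217,27,287,164)); print(n,Rw.inv().apply(np.r_[m,.128]-WELL)*1e3,'dyaw deg',np.degrees(a-YAW),np.round(e*1e3,2))
hsv=cv2.cvtColor(p['pixels'],cv2.COLOR_BGR2HSV)[155:205,230:275]; k=(hsv[...,0]>5)&(hsv[...,0]<20)&(hsv[...,1]>150); v,u=np.nonzero(k); print('orange rows',v.min()+155,v.max()+155,'cols',u.min()+230,u.max()+230)
th=np.linspace(0,2*np.pi,200)
for c in (0,3): q=proj(p,WELL+Rw.apply(np.c_[67+c+10*np.cos(th),0*th,18.5+10*np.sin(th)]/1e3)); print('catch',c,'roller rows pred',q[:,1].min(),q[:,1].max())
```

```text
8 [-3.49830558e-01  5.09882832e-02  6.00000000e+01] dyaw deg 0.0013293291691473808 [-31.59 -31.55 -10.52 -10.5   10.51  10.51  31.55  31.59]
orange rows 171 192 cols 244 258
catch 0 roller rows pred 169.52148276173887 192.92719346849222
catch 3 roller rows pred 172.97324361468156 196.30656860702283
```

```bash
python3 -c "
from h import *
print(robot.job_done())"
```

```text
the job is handed in; nothing more can be done
None
```

The silver block is seated in the heater pocket and released, and the job is handed in. The last clock reading was 14.4 s of the 48 s allowed.

I gripped the block 20 mm off centre, towards its roller end. I tilted it 18° and slid its near end under the red lip. Then I turned it down past the orange roller and pressed it lightly on the floor before letting go.

**Last checks, from the wrist camera after release:**
- **Position:** the block's origin is about 0.35 mm from the pocket centre, against a 1.5 mm limit, with a yaw error of about 0.001°.
- **Flatness:** the hole spacing shows the block flat. The tool tilt read 0.05° off level at the last press.
- **Roller:** it covers image rows 171–192. The prediction was 169.5–193 fully sprung in and 173–196 if 3 mm out, so it has sprung back over the tongue.
- **Robot:** it stands clear with the gripper fully open, and the force reading is about zero.

**What disagreed or failed:**
- The first move call was refused because its rows left out some keys, and nothing moved.
- The first overhead estimate of the heater was about 4 mm off, so I used the wrist-camera fit instead.
- I did not take a last picture of the other objects. The path kept clear of them, and the force readings showed no unexpected contact.

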